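# Change the microscope lamp from green to blue and take the picture

## Robot

A 6-joint arm with a two-finger parallel gripper is mounted at the origin on the work surface. World frame = base frame: x ahead of the robot, y to its left, z up, the work surface at z = 0. Lengths are in mm, angles in rad, forces in N, time in s.
With the tool pointing down it reaches from about 375 to 900 mm from the base axis. Payload 3.1 kg.
Tool frame: the origin (TCP) lies on the mounting face of the last link; the fingertips stand 173 mm ahead of it and the grasp point (between the pads) lies 155 mm ahead of it; z points along the fingers, y is the line along which they close (so a half turn about z gives the same grasp; the last joint's range is limited). The gripper opens to 85 mm and grips with 20 to 120 N. Pads are 22 mm wide; open, the fingers measure 114 mm over their backs; the gripper's body (76 mm by 85 mm) begins 54 mm behind the grasp point. The pads swing forward as they close: fully open they stand 13 mm farther back than shut.
Start: joints at [1.062, 0.527, 1.433, -0, 1.181, -0.178], TCP at [202.368, 591.308, 404.71] pointing down, gripper open.
Joint ranges: [-3.08, 3.08], [-0.75, 2.2], [0.22, 2.44], [-1.43, 4.57], [0, 2.65], [-2.85, 2.85]. Speed limits (rad/s): [2.79, 2.79, 3.14, 3.14, 3.14, 3.14].

## Interface

Orientations are given as a rotation vector (axis times angle).
In Python, from rig import monitor, imaging, r gives the robot as it stands. The module is installed in compiled form; this text tells all that it offers.
- The arm moves only by the tool play_rows, never from a script. Its argument "deltas" is text: rows parted by semicolons, each of 7 numbers parted by spaces: the turn, a rotation vector about the world's x, y, z in units of 180 degrees (1.0 is 180 degrees), then the shift along the world's x, y, z in units of 120 mm (1.0 is 120 mm), then the opening, from 0 (shut) to 1 (fully open). In form: ax ay az x y z jaw; .... A call has 1 to 10 rows; each row is the pose to reach, as a shift and turn from the pose commanded when the call began, turning the shorter way round; what a row does not reach only later rows make up. A row lasts 1/10 s, in which the tool goes at most 50 mm and 8.59 degrees, less where a joint would pass 70% of its speed; a pose out of reach is approached as far as the arm can. A call with a number of a shift or a turn outside -1 to 1 is refused whole. A call with a gripper value outside its range is refused whole. The fingers move at their own pace and stop on an object; the grip force is fixed at half the most. Time passes only in rows, so rows that repeat a pose let the fingers close. It gives the time, the measured TCP pose, the force, the opening and the grip force at its end, in the units of the state.
- monitor.read_state(): the state, without advancing time (a new reading comes with each control period).
- imaging.camera(name): name is "scene" or "top" or "wrist"; returns the picture (480x640x3 uint8, blue, green, red); there is no depth.
- imaging.camera_model(name): a dict with "vfov" (degrees; the focal length in pixels is half the picture's height over the tangent of half this angle, whatever the lens; pixels are square), "cx", "cy" (the principal point, pixels), "k1" (the pictures are not rectified: a ray, as slopes to the right and down, at radius r is drawn at 1 + k1 r^2 times it, then the intrinsics apply), "origin" and "rotation" of the camera in the world. Camera axes: x right, y down, z forward; pixel columns grow to the right and rows downward; lengths in mm; the calibration is good to about 2 mm. A picture is of the moment at which its call begins: read the wrist's pose just before it. camera_model takes no time and is no camera call; for the wrist camera it gives the pose at the moment of the call.
- r.hand_in(): hands the job in; it is judged then, once.
The state is a dict: "clock": time; "q": joint angles; "qvel": joint speeds; "tau": joint torques, N m; "eef_pos": TCP position; "ee_rot": TCP orientation; "force": force on the tool from outside, world axes, zero at the start; "moment": the same for the moment, N m; "grip_width": opening from 0.0 (shut) to 1.0 (fully open); "finger_force": force on a finger pad.
Only numpy, scipy, OpenCV 4.12 (cv2) and the standard library are available. Lean on these libraries where they do the work, as an engineer would, in place of code of your own. Each camera call takes 0.05 s, during which the arm holds its last target. There are 200 camera calls.

## Task

The microscope's lamp is shining green and the picture is wanted in blue light. On the light controller switch the green rocker off, then switch the blue rocker on (its white-bar end down), and then press the steel button of the camera release fully down and let it come back up. Leave the yellow and red rockers off, pick nothing up, and leave the release puck and everything else on the bench where they are.

Things in the scene. Friction and masses are not known exactly. Their poses are not given: they have to be found in the camera images.
- controller: light controller: dark metal box with a grey top, 160 (x) x 216 (y) x 60 mm high, fixed; origin under its centre; +x to its rear (away from the robot at yaw 0), z up. On top, 28 mm in front of the middle (-x), four coloured rockers in a row along y, 46 mm apart, colours in any order; 74 mm behind each (+x) stands an unused black dimmer knob, 18 mm across, 13 mm tall.
- blue_switch (a point): middle of the blue rocker, 68 mm above the bench, axes as the controller's: +x to its ON end (white bar), -x to its plain OFF end. Cap 38 (x) x 23 mm (y), a shallow V of two 19 mm wings: the pressed wing lies level at this height, the other slopes up to 8 mm above it at its outer end. To switch, push the raised wing straight down about 14 mm from the middle until level.
- blue_rocker (a joint): tilt of the blue rocker: +0.22 rad = on (white-bar end down), -0.22 rad = off (plain end down). 3 to 5 N tips it; past the middle it snaps over to a firm stop and stays. Off at the start.
- green_switch (a point): middle of the green rocker, 68 mm above the bench, axes as the controller's: +x to its ON end (white bar), -x to its plain OFF end. Cap 38 (x) x 23 mm (y), a shallow V of two 19 mm wings: the pressed wing lies level at this height, the other slopes up to 8 mm above it at its outer end. To switch, push the raised wing straight down about 14 mm from the middle until level.
- green_rocker (a joint): tilt of the green rocker: +0.22 rad = on (white-bar end down), -0.22 rad = off (plain end down). 3 to 5 N tips it; past the middle it snaps over to a firm stop and stays. On at the start.
- yellow_switch (a point): middle of the yellow rocker, 68 mm above the bench, axes as the controller's: +x to its ON end (white bar), -x to its plain OFF end. Cap 38 (x) x 23 mm (y), a shallow V of two 19 mm wings: the pressed wing lies level at this height, the other slopes up to 8 mm above it at its outer end. To switch, push the raised wing straight down about 14 mm from the middle until level.
- yellow_rocker (a joint): tilt of the yellow rocker: +0.22 rad = on (white-bar end down), -0.22 rad = off (plain end down). 3 to 5 N tips it; past the middle it snaps over to a firm stop and stays. Off at the start.
- red_switch (a point): middle of the red rocker, 68 mm above the bench, axes as the controller's: +x to its ON end (white bar), -x to its plain OFF end. Cap 38 (x) x 23 mm (y), a shallow V of two 19 mm wings: the pressed wing lies level at this height, the other slopes up to 8 mm above it at its outer end. To switch, push the raised wing straight down about 14 mm from the middle until level.
- red_rocker (a joint): tilt of the red rocker: +0.22 rad = on (white-bar end down), -0.22 rad = off (plain end down). 3 to 5 N tips it; past the middle it snaps over to a firm stop and stays. Off at the start.
- release: camera release: loose black round puck, 86 mm across, 30 mm high, about 0.4 kg, with a round steel push button in the middle of its top; origin under its centre, z up
- release_top (a point): middle of the top of the steel push button (33 mm across), 40 mm above the bench; moves down with the button; push along -z
- release_button (a joint): travel of the release button: 0 = up, 0.005 m = fully down against its stop; sprung, about 2.5 N to start and 6 N fully down; it comes back up by itself
- oil_bottle: bottle of immersion oil, brown glass with a black cap, 27 mm across, 66 mm tall, standing; loose; origin at its foot (a bystander: leave it where it is)
- tweezers: steel tweezers lying flat, 130 x 15 x 6 mm; loose; origin under their middle (a bystander: leave it where it is)
- slide_box: light grey box for microscope slides, 98 x 82 x 35 mm; loose; origin under its centre (a bystander: leave it where it is)
- petri_dish: clear covered dish, 64 mm across, 15 mm high; loose; origin at its foot (a bystander: leave it where it is)
- phone: blue-grey mobile phone with a black screen, lying face up, 72 x 150 x 9 mm; loose; origin under its centre (a bystander: leave it where it is)
- mouse: black computer mouse, 100 x 58 x 31 mm; loose; origin under its centre (a bystander: leave it where it is)
There are look-alikes about, which are no part of the job. Several things look just like the release: the one meant starts nearest to the robot's base.

How it is judged:
By the outcome, as a careful person would: the job done as asked, in the order asked, and still so for the second after the job is handed in, with the robot touching nothing.
It also fails if it takes over 40 s, if anything falls off the work surface, if the arm or the gripper's body presses on something with over 40 N, if the wrist force passes 120 N, or if a joint passes its speed limit or range.

## Working session

There is one attempt and no reset: what is moved stays moved. The work goes in short steps, Python scripts to look and compute and a tool call to move; the robot and the scene stay as the last step left them, time stands still between calls to the robot, and variables do not carry over. Pictures are saved under pics/ and viewed, at most 10 in all, crops included, and the job is handed in when it is done.

Besides the shell and the picture viewer there is one more tool, called after ">>>" as name(argument=value, ...) on one line, values as JSON. play_rows: Moves the arm, as the interface text tells. Its arguments: {"type":"object","properties":{"deltas":{"type":"string"}},"required":["deltas"]}

```bash
mkdir -p pics
cat > h.py <<'E'
import numpy as np, cv2
from rig import monitor, imaging, r
def K(m):
    f=240/np.tan(np.radians(m["vfov"])/2)
    return np.array([[f,0,m["cx"]],[0,f,m["cy"]],[0,0,1.]]),f
def w(m,u,v,z):
    k,f=K(m); d=np.array([(u-m["cx"])/f,(v-m["cy"])/f]); s=d.copy()
    for _ in range(30): s=d/(1+m["k1"]*(s@s))
    R=np.array(m["rotation"]); 
    if R.shape!=(3,3): R=cv2.Rodrigues(R)[0]
    o=np.array(m["origin"],float); y=R@np.array([s[0],s[1],1]); return o+y*(z-o[2])/y[2]
E
python3 - <<'E'
from h import *
s=monitor.read_state(); print(s)
for n in("top","scene"):
    cv2.imwrite(f"pics/{n}0.png",imaging.camera(n)); print(imaging.camera_model(n))
E
```

```text
{'clock': 0.0, 'q': array([ 1.06250413e+00,  5.28460959e-01,  1.43393026e+00, -2.58753147e-05,
        1.18138746e+00, -1.78518092e-01]), 'qvel': array([ 0.00080317, -0.00191619, -0.00075114, -0.00013927,  0.00064806,
        0.00131711]), 'tau': array([ 4.78366237e-04, -4.42340362e+01, -1.78025401e+01, -7.30065062e-05,
        8.35548359e-03,  1.37050350e-05]), 'eef_pos': array([202.20343508, 591.01201781, 403.72751265]), 'ee_rot': array([-0.51553124, -3.09827999,  0.00324523]), 'force': array([ 0.11503486, -0.23658772,  0.26268906]), 'moment': array([-0.02322638,  0.00280618, -0.01522002]), 'finger_force': 0.0, 'grip_width': 1.00269433721342}
{'vfov': 48.670334041308124, 'cx': 317.13409147517035, 'cy': 244.4948130096344, 'k1': -0.1448324114758543, 'origin': array([ 366.13626312,   -8.91117609, 1151.58892249]), 'rotation': array([-2.15043896,  2.09535755, -0.20107357])}
{'vfov': 48.098726888563675, 'cx': 326.43544502018653, 'cy': 243.16975827905407, 'k1': 0.013988198146333428, 'origin': array([1501.38517095, -479.01721999,  749.36613209]), 'rotation': array([-1.89816733, -1.11378766,  0.63419752])}
```

View pics/top0.png

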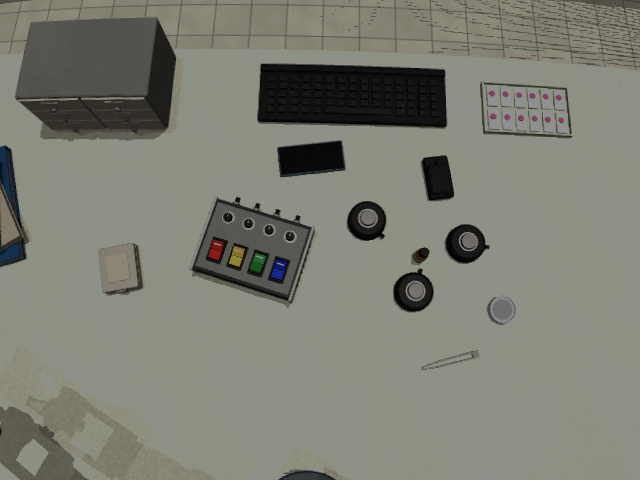

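View pics/scene0.png

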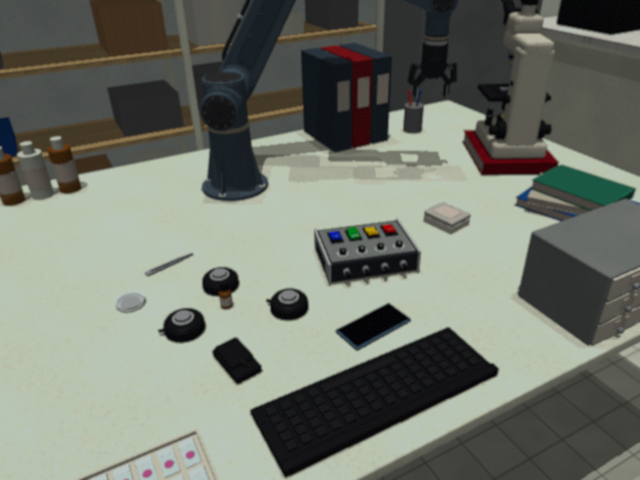

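The top view shows the controller with red (216,250), yellow (237,257), green (258,263) and blue (279,269) rockers. The base is at (307,478). There are three release look-alikes: (367,219), (467,242) and (415,291). The nearest to the base is (415,291). Next is a close crop.

Run:
```python
from h import *
a=cv2.imread("pics/top0.png")
c=cv2.resize(a[190:320,185:320],None,fx=4.4,fy=4.4,interpolation=cv2.INTER_CUBIC)[:572]
d=cv2.resize(a[240:320,390:440],(200,320),interpolation=cv2.INTER_CUBIC)
o=np.zeros((572,800,3),np.uint8); o[:,:594]=c; o[:320,600:]=d
cv2.imwrite("pics/crop0.png",o)
m=imaging.camera_model("top")
for p in((367,217),(468,241),(416,290)): 
    q=w(m,*p,40); print(q,np.hypot(*q[:2]))
for p in((216,250),(237,257),(258,263),(279,269)): print(w(m,*p,70))
for p in((423,255),(502,310),(450,360)): print(w(m,*p,30))
```

```text
[ 640.92861818 -113.02769571   40.        ] 650.8185258584415
[ 593.98667031 -333.01652728   40.        ] 680.970022791676
[ 485.40483696 -218.26497264   40.        ] 532.2193664535192
[554.84178186 202.97287209  70.        ]
[541.30147501 158.20387689  70.        ]
[529.94011775 113.97596684  70.        ]
[518.62996145  70.08876714  70.        ]
[ 562.56438014 -235.90719002   30.        ]
[ 446.88826869 -407.57301938   30.        ]
[ 340.03517944 -292.35243677   30.        ]
```

View pics/crop0.png

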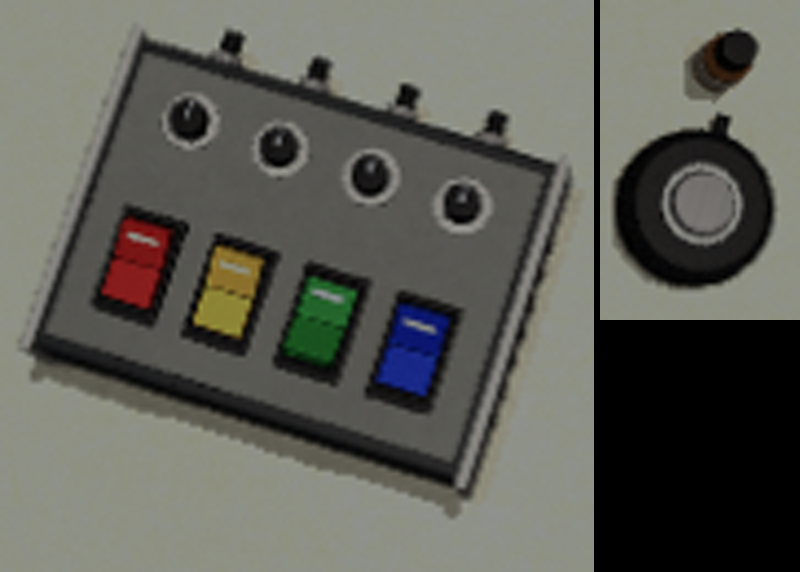

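Run:
```python
from h import *
from scipy.optimize import least_squares
m=imaging.camera_model("top")
P=lambda l,z:np.array([w(m,185+(x+.5)/4.4-.5,190+(y+.5)/4.4-.5,z)[:2] for x,y in l])
a=P([(138,264),(230,293),(322,322),(414,352)],67); b=P([(190,118),(280,146),(371,176),(463,205)],73)
M=np.array([(-28,y) for y in(69,23,-23,-69)]+[(46,y) for y in(69,23,-23,-69)]);W=np.vstack([a,b])
T=lambda p,M:M@np.array([[np.cos(p[2]),np.sin(p[2])],[-np.sin(p[2]),np.cos(p[2])]])+p[:2]
s=least_squares(lambda p:(T(p,M)-W).ravel(),[550,130,-.2]); print(s.x,s.fun.reshape(-1,2).round(1).tolist())
print("green,blue mids",T(s.x,M[2:4]),"green off press",T(s.x,np.array([[-28-14,-23]])),"blue on press",T(s.x,np.array([[-14,-69]])))
print("release",w(m,390+104.5/4-.5,240+203/4-.5,40))
```

```text
[ 5.63406790e+02  1.29088666e+02 -2.87437573e-01] [[-0.1, -0.5], [-0.4, 0.1], [-0.8, 0.2], [-0.8, -0.0], [0.6, 0.3], [0.2, 0.1], [0.7, -0.1], [0.5, -0.1]]
green,blue mids [[530.03512856 114.97016001]
 [516.99431906  70.85738083]] green off press [[516.60950012 118.93910203]] blue on press [[530.41994751  66.8884388 ]]
release [ 484.8576574  -217.46218577   40.        ]
```

Run:
```python
from h import *
R=cv2.Rodrigues(monitor.read_state()["ee_rot"])[0]; print(R.round(3)); a=np.arctan2(R[1,0],R[0,0])
for t in(-.2874,-.2874+np.pi,-.2874-np.pi):
    d=(t-a+np.pi)%(2*np.pi)-np.pi; print(d,d/np.pi)
```

```text
[[-0.946  0.324 -0.001]
 [ 0.324  0.946 -0.002]
 [ 0.    -0.002 -1.   ]]
-3.099186088333697 -0.9865015710398864
0.04240656525609632 0.013498428960113511
0.042406565256095874 0.01349842896011337
```

>>> play_rows(deltas="0 0 0.0045 0.22 -0.33 0 0; 0 0 0.009 0.44 -0.66 0 0; 0 0 0.0135 0.66 -0.98 0 0")

```text
clock: 0.4
eef_pos: [281.7, 472.4, 404.2]
ee_rot: [-0.446, -3.109, 0.002]
force: [0.7, 0.5, 0.2]
grip_width: 0.514
finger_force: 0.0
```

>>> play_rows(deltas="0 0 0 0.22 -0.33 0 0; 0 0 0 0.44 -0.66 0 0; 0 0 0 0.66 -0.98 0 0")

```text
clock: 0.7
eef_pos: [361.3, 354.3, 404.5]
ee_rot: [-0.449, -3.109, 0.001]
force: [0.6, 0.6, -0.1]
grip_width: 0.003
finger_force: 0.0
```

>>> play_rows(deltas="0 0 0 0.22 -0.33 0 0; 0 0 0 0.44 -0.66 0 0; 0 0 0 0.66 -0.98 0 0")

```text
clock: 1.0
eef_pos: [440.6, 236.7, 404.5]
ee_rot: [-0.45, -3.109, 0.0]
force: [1.0, 1.6, -0.3]
grip_width: -0.003
finger_force: 0.0
```

>>> play_rows(deltas="0 0 0 0.22 -0.33 -0.25 0; 0 0 0 0.44 -0.66 -0.5 0; 0 0 0 0.64 -0.997 -0.9 0; 0 0 0 0.64 -0.997 -0.9 0; 0 0 0 0.64 -0.997 -0.9 0; 0 0 0 0.64 -0.997 -0.9 0")

```text
clock: 1.6
eef_pos: [516.6, 118.6, 296.1]
ee_rot: [-0.452, -3.107, 0.0]
force: [-1.0, -1.0, -0.6]
grip_width: 0.001
finger_force: 0.0
```

>>> play_rows(deltas="0 0 0 0 0 -0.2 0; 0 0 0 0 0 -0.36 0; 0 0 0 0 0 -0.36 0")

```text
clock: 1.9
eef_pos: [515.5, 120.1, 252.9]
ee_rot: [-0.447, -3.106, 0.001]
force: [-0.8, 0.2, -0.1]
grip_width: 0.002
finger_force: 0.0
```

Run:
```python
from h import *
s=imaging.camera("scene"); t=imaging.camera("top")
f=lambda a:cv2.resize(a,(400,400),interpolation=cv2.INTER_CUBIC)
cv2.imwrite("pics/c1.png",np.hstack([f(s[180:300,310:430]),f(t[190:310,190:310])]))
```

```text
(no output)
```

View pics/c1.png

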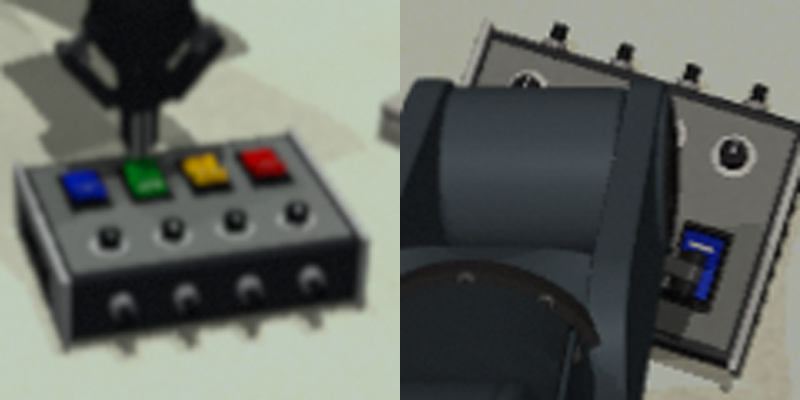

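The shut fingertips stand over the robot-side end of the green rocker (crop 140,150), and neighbouring rockers are clear. Pressing now.

>>> play_rows(deltas="0 0 0 0 0 -0.03 0; 0 0 0 0 0 -0.06 0; 0 0 0 0 0 -0.08 0; 0 0 0 0 0 -0.09 0; 0 0 0 0 0 -0.1 0; 0 0 0 0 0 -0.1 0")

```text
clock: 2.6
eef_pos: [516.9, 118.8, 241.5]
ee_rot: [0.45, 3.109, -0.0]
force: [0.1, -0.2, 1.0]
grip_width: 0.005
finger_force: 0.4
```

>>> play_rows(deltas="0 0 0 0 0 -0.01 0; 0 0 0 0 0 -0.02 0; 0 0 0 0 0 -0.02 0")

```text
clock: 2.9
eef_pos: [516.8, 118.8, 241.3]
ee_rot: [0.449, 3.108, -0.0]
force: [-3.2, -0.9, 17.4]
grip_width: 0.001
finger_force: 8.8
```

>>> play_rows(deltas="0 0 0 0 0 0.15 0; 0 0 0 0 0 0.3 0; 0 0 0 0.06 -0.22 0.3 0; 0 0 0 0.113 -0.433 0.3 0; 0 0 0 0.113 -0.433 0.3 0; 0 0 0 0.113 -0.433 0.3 0; 0 0 0 0.113 -0.433 0.13 0; 0 0 0 0.113 -0.433 0.13 0")

```text
clock: 3.7
eef_pos: [529.0, 67.7, 253.0]
ee_rot: [-0.448, -3.104, 0.0]
force: [-0.4, 0.7, 0.4]
grip_width: -0.005
finger_force: 0.0
```

Run:
```python
from h import *
s=imaging.camera("scene"); t=imaging.camera("top")
f=lambda a:cv2.resize(a,(400,400),interpolation=cv2.INTER_CUBIC)
cv2.imwrite("pics/c2.png",np.hstack([f(s[200:270,310:380]),f(t[190:310,190:310])]))
```

```text
(no output)
```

View pics/c2.png

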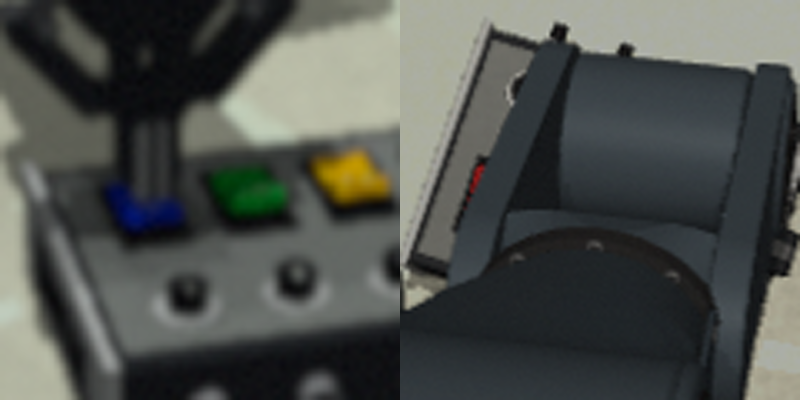

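The green rocker now sits like the yellow one, with its bar end up (crop 250,195). The fingertips stand over the blue rocker (150,195).

>>> play_rows(deltas="0 0 0 0 0 -0.03 0; 0 0 0 0 0 -0.06 0; 0 0 0 0 0 -0.08 0; 0 0 0 0 0 -0.1 0; 0 0 0 0 0 -0.11 0; 0 0 0 0 0 -0.12 0; 0 0 0 0 0 -0.125 0; 0 0 0 0 0 -0.125 0")

```text
clock: 4.6
eef_pos: [529.9, 67.0, 241.4]
ee_rot: [-0.45, -3.109, 0.0]
force: [-2.9, 0.5, 13.7]
grip_width: -0.0
finger_force: 7.2
```

>>> play_rows(deltas="0 0 0 0 0 0.25 0; 0 0 0 0 0 0.5 0; 0 0 0 -0.06 -0.38 0.5 0; 0 0 0 -0.12 -0.77 0.5 0")

```text
clock: 5.0
eef_pos: [515.9, -25.3, 300.8]
ee_rot: [0.443, 3.108, -0.001]
force: [0.8, -0.3, 0.3]
grip_width: 0.001
finger_force: 0.0
```

>>> play_rows(deltas="0 0 0 -0.06 -0.38 0 0; 0 0 0 -0.12 -0.8 0 0")

```text
clock: 5.2
eef_pos: [500.9, -121.7, 299.7]
ee_rot: [-0.448, -3.109, -0.001]
force: [1.7, 0.4, -0.5]
grip_width: 0.002
finger_force: 0.0
```

>>> play_rows(deltas="0 0 0 -0.07 -0.4 0 0; 0 0 0 -0.137 -0.8 0 0; 0 0 0 -0.137 -0.8 -0.3 0; 0 0 0 -0.137 -0.8 -0.55 0; 0 0 0 -0.137 -0.8 -0.55 0; 0 0 0 -0.137 -0.8 -0.55 0")

```text
clock: 5.8
eef_pos: [485.0, -216.4, 233.5]
ee_rot: [-0.45, -3.107, -0.002]
force: [-1.0, 0.1, -0.1]
grip_width: 0.004
finger_force: 0.0
```

Run:
```python
from h import *
s=imaging.camera("scene"); t=imaging.camera("top")
f=lambda a:cv2.resize(a,(400,400),interpolation=cv2.INTER_CUBIC)
cv2.imwrite("pics/c3.png",np.hstack([f(s[210:310,180:280]),f(t[190:310,190:310])]))
```

```text
(no output)
```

View pics/c3.png

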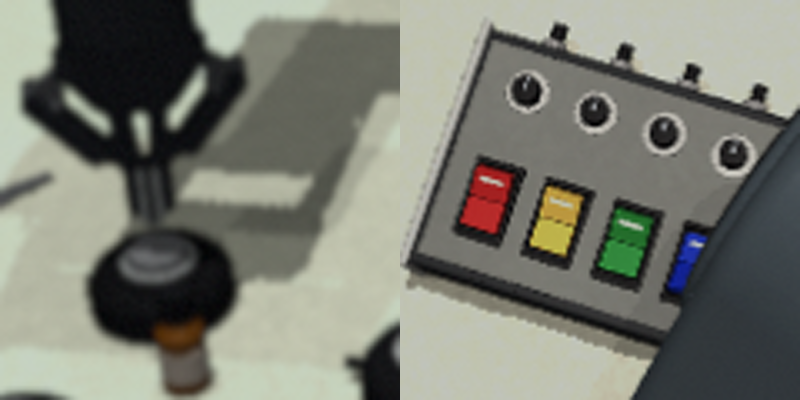

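The fingers stand above the steel button (crop 155,255). The colours in the top view show red, yellow and green with their bar halves alike. Pressing the release.

>>> play_rows(deltas="0 0 0 0 0 -0.1 0; 0 0 0 0 0 -0.15 0; 0 0 0 0 0 -0.17 0; 0 0 0 0 0 -0.185 0; 0 0 0 0 0 -0.2 0; 0 0 0 0 0 -0.21 0; 0 0 0 0 0 -0.215 0; 0 0 0 0 0 -0.215 0")

```text
clock: 6.7
eef_pos: [485.1, -216.3, 208.5]
ee_rot: [-0.45, -3.109, -0.001]
force: [-0.7, 3.5, 6.5]
grip_width: 0.002
finger_force: 3.4
```

>>> play_rows(deltas="0 0 0 0 0 -0.008 0; 0 0 0 0 0 -0.016 0; 0 0 0 0 0 -0.016 0")

```text
clock: 7.0
eef_pos: [485.0, -216.2, 208.3]
ee_rot: [0.45, 3.109, -0.0]
force: [-3.1, 3.4, 21.1]
grip_width: -0.001
finger_force: 10.2
```

Firm stop reached at 5 mm travel (tip at 35 mm). Lifting straight up, clear of everything, then checking.

>>> play_rows(deltas="0 0 0 0 0 0.05 0; 0 0 0 0 0 0.3 0; 0 0 0 0 0 0.7 0; 0 0 0 0 0 1 0; 0 0 0 0 0 1 0")

```text
clock: 7.5
eef_pos: [486.7, -217.7, 330.8]
ee_rot: [0.448, 3.099, -0.009]
force: [0.6, -0.2, 0.0]
grip_width: 0.003
finger_force: 0.0
```

>>> play_rows(deltas="0 0 0 -0.2 -0.3 0 0; 0 0 0 -0.4 -0.6 0 0; 0 0 0 -0.6 -0.9 0 0; 0 0 0 -0.6 -0.9 0 0; 0 0 0 -0.6 -0.9 0 0")

```text
clock: 8.0
eef_pos: [412.4, -325.4, 325.1]
ee_rot: [-0.454, -3.108, -0.002]
force: [0.0, 0.2, -0.0]
grip_width: -0.001
finger_force: 0.0
```

Run:
```python
from h import *
s=imaging.camera("scene"); t=imaging.camera("top")
f=lambda a:cv2.resize(a,(400,300),interpolation=cv2.INTER_CUBIC)
t0=cv2.imread("pics/top0.png"); s0=cv2.imread("pics/scene0.png")
cv2.imwrite("pics/c4.png",np.vstack([np.hstack([f(s0[205:265,320:400]),f(s[205:265,320:400])]),np.hstack([f(s[210:345,110:290]),f(t[180:360,220:460])])]))
print(monitor.read_state()["eef_pos"])
```

```text
[ 413.2536326  -323.81732483  325.24814866]
```

View pics/c4.png

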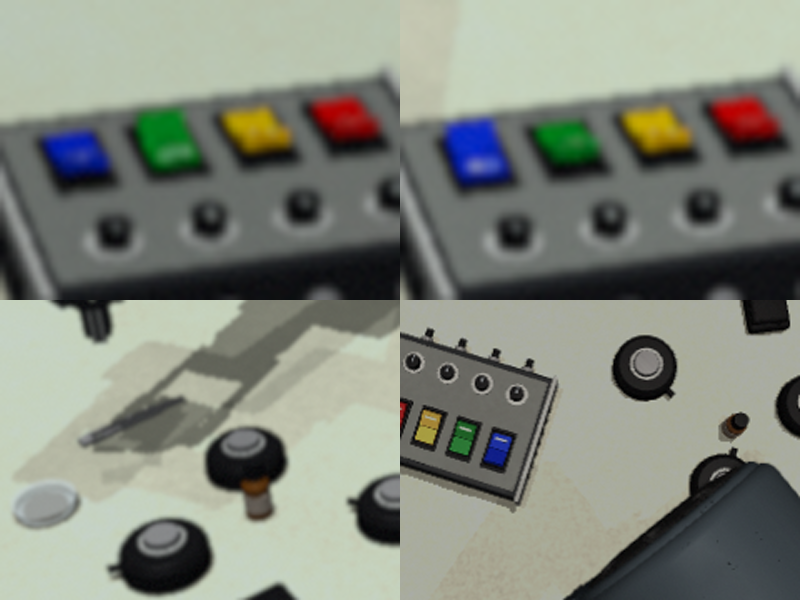

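Comparing before (left) and after (right): blue now shows the on shape at (478,150). Green is off at (568,145), and yellow and red are unchanged. The puck is in place with its button up at (243,440).

```bash
python3 -c "
from rig import r
print(r.hand_in())"
```

```text
the job is handed in; nothing more can be done
None
```

The job is handed in: green is off, blue is on, and the camera release was pressed to its stop and came back up; yellow and red stayed off, and nothing nearby looked moved in the final pictures.

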